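Press a bush home with the sprung bench press

TASK

Pull the red-handled lever of the bench press all the way down so that the ram pushes the brass bush fully home, flush with its housing, and keep it pressed down for about a second. Then ease the lever slowly all the way back up to its rest, keeping hold of it so that the spring does not throw it back, and let go. Leave the oil bottle, the pressure gauge and the screwdriver alone.

Things in the scene. Friction and masses are not known exactly. Their poses are not given: they have to be found in the camera images.
- press: green bench arbor press fixed to the bench: foot 210 x 130 x 25 mm, head 150 x 70 mm reaching from 150 to 240 mm above the bench, ram top at about 275 mm. Origin on the bench top, straight below the pinion axis. Its x axis points to the back of the press (away from the lever's grip), its y axis to the left, parallel to the lever's hinge axis, z up
- lever_hinge (a point): point on the hinge axis of the lever, in the lever's plane of swing, 200 mm above the bench, on the right side (-y of the press) of the head. The lever swings about the press's y axis, its grip on the -x side
- lever_grip (a point): middle of the round red grip of the lever, on its centre line, 230 mm from the hinge. The grip is 25 mm thick and 120 mm long (165 to 285 mm from the hinge), the steel rod before it 14 mm thick. At rest the grip stands 310 mm above the bench, with the bush home about 98 mm. This point moves with the lever; pinch the grip across its thickness, along the press's y
- lever (a joint): lever angle in rad: 0 = up at its rest stop, the lever rising 0.50 rad (29 deg) above level towards the robot side; grows as the grip is pulled down; the bush is home at about 0.96 (lever 0.46 rad below level). End stop 1.05. A spring pushes it back up: about 3 N at the grip at the top, 8 N at the bottom, 5 to 7 N more while the bush moves
- bush (a joint): how far the brass bush has been pressed in, in m: 0 = 14 mm proud of the housing, 0.014 = fully home, flush. It starts between 0 and 0.005 and stays where it is pressed
- bush_top (a point): centre of the top face of the brass bush (34 mm outside) under the ram, in the square aluminium housing (74 x 74 mm, top 70 mm above the bench)
- oil_bottle: amber oil bottle with a red spout, 58 mm across, 180 mm tall, standing upright; origin at the centre of its underside
- gauge: black pressure gauge with a brass stem, 95 x 63 x 34 mm, lying on the bench; origin at the centre of its underside
- screwdriver: flat-blade screwdriver with a red handle, 196 mm long and 30 mm thick, lying on the bench along its own y axis; origin at the centre of its underside

How it is judged (in metres and radians):
On the way:
1. the lever is down and the bush home (within 1.5 mm of flush), held down for half a second (value of joint lever above 0.88 rad and value of joint bush above 0.0125 m), for 0.5 s.
At the end, for the whole second after the job is handed in: the lever is back up, within 0.06 rad of its rest stop and still, and the bush is home, within 1.5 mm of flush with the housing (value of joint lever below 0.06 rad and velocity of joint lever between -0.1 and 0.1 rad/s and value of joint bush above 0.0125 m); the robot touches nothing.
It fails at once if the lever flies back up faster than 1.5 rad/s (0.35 m/s at the grip) (velocity of joint lever below -1.5 rad/s).
It fails at once if the oil bottle is moved more than 30 mm or tipped (distance of oil_bottle from where it was at the start of the episode above 0.03 m or angle between oil_bottle's own z axis and vertical above 0.5 rad).
It fails at once if the gauge is moved more than 30 mm (distance of gauge from where it was at the start of the episode above 0.03 m).
It fails at once if the screwdriver is moved more than 30 mm (distance of screwdriver from where it was at the start of the episode above 0.03 m).
It also fails if it takes over 48 s, if anything falls off the work surface, if the arm or the gripper's body presses on something with over 40 N, if the wrist force passes 120 N, or if a joint passes its speed limit or range.

ROBOT

A 6-joint arm with a two-finger parallel gripper is mounted at the origin on a cart in front of the work surface, level with it; the furniture and walls round the work are solid. World frame = base frame: x ahead of the robot, y to its left, z up, the work surface at z = 0. Lengths are in mm, angles in rad, forces in N, time in s.
With the tool pointing down it reaches from about 275 to 750 mm from the base axis. Payload 10.2 kg.
Tool frame: the origin (TCP) lies midway between the tips of the shut fingers; the grasp point (between the pads) lies 19 mm behind it; z points along the fingers, y is the line along which they close (so a half turn about z gives the same grasp; the last joint's range is limited). The gripper opens to 85 mm and grips with 20 to 120 N. Pads are 22 mm wide; open, the fingers measure 114 mm over their backs; the gripper's body (76 mm by 85 mm) begins 54 mm behind the grasp point. The pads swing forward as they close: fully open they stand 13 mm farther back than shut.
Start: joints at [0.975, 0.313, 1.498, -0, 1.331, -0.223], TCP at [191.231, 488.94, 231.294] pointing down, gripper open.
Joint ranges: [-2.94, 2.94], [-0.97, 2.17], [0.19, 2.56], [-1.23, 4.37], [0.02, 3.11], [-2.88, 2.88]. Speed limits (rad/s): [2.39, 2.39, 3.01, 3.14, 3.14, 3.14].

INTERFACE

Orientations are given as a unit quaternion [w, x, y, z].
In Python, from rig import ctrl, capture, camera_info gives the robot as it stands.
- The arm moves only by the tool apply_moves, never from a script. Its argument "targets" is a list of rows, each a list of 3 entries, a list of its own where there are three numbers: the finger opening in mm, from 0 to 85.4, then the shift along the world's x, y, z in mm, then the turn, a rotation vector about the world's x, y, z in degrees. In form: [[grip, [dx, dy, dz], [rx, ry, rz]], ...]. A call has 1 to 20 rows; each row is the pose to reach, as a shift and turn from the pose commanded when the call began; what a row does not reach only later rows make up. A row lasts 1/10 s, in which the tool goes at most 50 mm and 8.59 degrees, less where a joint would pass 70% of its speed; a pose out of reach is approached as far as the arm can. A call with a gripper value outside its range is refused whole. The fingers move at their own pace and stop on an object; "squeeze" is the grip in N (left out, the last holds). Time passes only in rows, so rows that repeat a pose let the fingers close. It gives the time, the measured TCP pose, the force, the opening and the grip force at its end, in the units of the state.
- ctrl.sense(): the state, without advancing time (a new reading comes with each control period).
- capture(name): name is "side" or "top" or "wrist"; returns (picture, depth): 420x560x3 uint8, blue, green, red; 420x560 float32, mm along the optical axis (not along the pixel's ray), 0 where there is no reading.
- camera_info(name): a dict with "vfov" (degrees; the focal length in pixels is half the picture's height over the tangent of half this angle, whatever the lens; pixels are square), "cx", "cy" (the principal point, pixels), "extrinsics" (4x4, takes a point from camera to world coordinates). Camera axes: x right, y down, z forward; pixel columns grow to the right and rows downward; lengths in mm; the calibration is good to about 2 mm. A picture is of the moment at which its call begins: read the wrist's pose just before it. camera_info takes no time and is no camera call; for the wrist camera it gives the pose at the moment of the call.
- ctrl.finish_job(): hands the job in; it is judged then, once.
The state is a dict: "time_s": time; "joints": joint angles; "dq": joint speeds; "tau": joint torques, N m; "eef_pos": TCP position; "ee_rot": TCP orientation; "force": force on the tool from outside, world axes, zero at the start; "wrist_torque": the same for the moment, N m; "grip_width": opening from 0.0 (shut) to 1.0 (fully open); "grip_force": force on a finger pad.
Only numpy, scipy, OpenCV 4.12 (cv2) and the standard library are available. Lean on these libraries where they do the work, as an engineer would, in place of code of your own. Each camera call takes 0.05 s, during which the arm holds its last target. There are 200 camera calls.

## Working session

There is one attempt and no reset: what is moved stays moved. The work goes in short steps, Python scripts to look and compute and a tool call to move; the robot and the scene stay as the last step left them, time stands still between calls to the robot, and variables do not carry over. Pictures are saved under pics/ and viewed, at most 10 in all, crops included, and the job is handed in when it is done.

Besides the shell and the picture viewer there is one more tool, called after "Request:" by a JSON object that holds its "api" and its "payload", one argument or row to a line. apply_moves: Moves the arm, as the interface text tells. Its arguments: {"type":"object","properties":{"targets":{"type":"array","items":{"type":"array"}},"squeeze":{"type":"number"}},"required":["targets"]}

```bash
mkdir -p pics
cat > h.py <<'E'
import numpy as np,cv2
from rig import ctrl,capture,camera_info
def grab(n,tag):
    p,d=capture(n); cv2.imwrite(f'pics/{tag}.png',p); np.save(f'{tag}.npy',d); i=camera_info(n)
    np.savez(f'{tag}_i.npz',E=np.array(i['extrinsics']),f=210/np.tan(np.radians(i['vfov']/2)),c=[i['cx'],i['cy']]); return p,d
def cloud(tag):
    d=np.load(tag+'.npy');z=np.load(tag+'_i.npz');v,u=np.mgrid[:420,:560]
    P=np.stack([(u-z['c'][0])*d/z['f'],(v-z['c'][1])*d/z['f'],d],-1)
    W=P@z['E'][:3,:3].T+z['E'][:3,3]; W[d==0]=np.nan; return W
E
python3 - <<'E'
from h import *
ps=[grab(n,n+'0')[0] for n in('side','top')]
for n in('side','top'): i=camera_info(n);print(n,{k:(np.round(v,2).tolist()) for k,v in i.items()if k in('vfov','cx','cy','extrinsics')})
print(ctrl.sense())
E
```

```text
side {'vfov': 56.8, 'cx': 283.67, 'cy': 206.27, 'extrinsics': [[0.47, -0.51, 0.72, -185.18], [-0.88, -0.28, 0.38, -479.99], [0.0, -0.81, -0.58, 830.68], [0.0, 0.0, 0.0, 1.0]]}
top {'vfov': 44.08, 'cx': 277.77, 'cy': 225.59, 'extrinsics': [[-0.02, -0.99, 0.14, 403.58], [-1.0, 0.02, -0.0, -79.85], [0.0, -0.14, -0.99, 1642.32], [0.0, 0.0, 0.0, 1.0]]}
{'time_s': 0.1, 'joints': array([ 9.74597805e-01,  3.13368535e-01,  1.49831848e+00, -4.61275052e-07,
        1.33100044e+00, -2.23367163e-01]), 'dq': array([-5.44924446e-04, -5.20388319e-05, -1.21968417e-03, -1.53358532e-03,
       -2.28665086e-03, -5.82452270e-04]), 'tau': array([ 2.40619469e-03, -4.12894177e+01, -2.60142213e+01, -1.98061603e-04,
        3.06330032e-03,  2.86649552e-06]), 'eef_pos': array([191.105042  , 488.75209654, 230.82140673]), 'ee_rot': array([-2.17883171e-04,  1.85337790e-01,  9.82674719e-01, -5.02166052e-04]), 'force': array([-0.20229868,  0.17343275,  0.23805265]), 'wrist_torque': array([-0.04245286,  0.02729583,  0.00366816]), 'grip_force': 0.0, 'grip_width': 0.998840016465585}
```

View pics/side0.png

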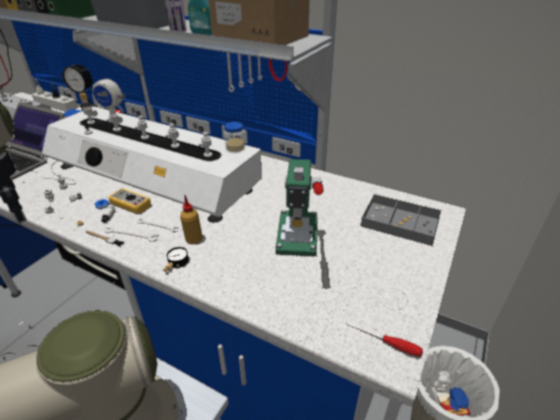

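View pics/top0.png

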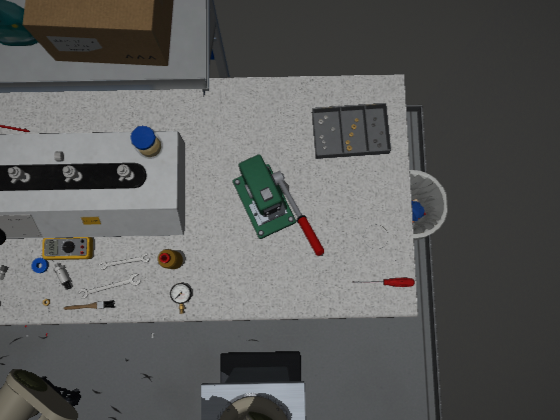

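The top view shows the lever running from its hinge at about (278,178) to its grip, (302,218) to (321,252). The bottle is at (168,259), the gauge at (180,293) and the screwdriver at (400,282). In the side view the grip is seen end-on at (318,188).

Run:
```python
from h import *
W=cloud('top0');p=cv2.imread('pics/top0.png')
h=cv2.cvtColor(p,cv2.COLOR_BGR2HSV)
m=((h[...,0]<8)|(h[...,0]>172))&(h[...,1]>170)&(h[...,2]>80)
m2=np.zeros_like(m);m2[205:262,292:330]=m[205:262,292:330]
P=W[m2];P=P[P[:,2]>180];P=P[np.isfinite(P[:,0])]
print(len(P),P.min(0),P.max(0)); 
c=np.median(P,0);u,s,vt=np.linalg.svd(P-P.mean(0),full_matrices=False);print(P.mean(0),vt[0],s)
t=(P-P.mean(0))@vt[0];print(t.min(),t.max())
t=np.array(t);top=P
for r in [(278,178),(290,200),(302,218),(311,235),(320,251),(262,170),(267,194),(168,259),(180,293),(400,282)]: print(r,W[r[1],r[0]].round(0))
# head orientation: points at 225<z<250
g=(h[...,0]>50)&(h[...,0]<95)&(h[...,1]>90)&(W[...,2]>230)&(W[...,2]<255)
Q=W[g][:,:2].astype(np.float32);print(len(Q),cv2.minAreaRect(Q))
S=cloud('side0');p=cv2.imread('pics/side0.png');h=cv2.cvtColor(p,cv2.COLOR_BGR2HSV)
m=((h[...,0]<8)|(h[...,0]>172))&(h[...,1]>150)&(h[...,2]>80);m2=np.zeros_like(m);m2[178:200,308:328]=m[178:200,308:328]
R=S[m2];print('side',len(R),np.nanmin(R,0),np.nanmax(R,0),np.nanmean(R,0))
cr=cv2.resize(cv2.imread('pics/side0.png')[150:290,260:400],None,fx=4,fy=4,interpolation=2);cv2.imwrite('pics/c1.png',cr)
```

```text
337 [ 514.98254576 -198.87234421  286.36723669] [ 617.92601409 -141.94213556  348.51981374]
[ 563.82900768 -169.74862565  320.08205872] [-0.81616893 -0.35289323  0.45753104] [648.64034624 112.23132101  66.30113621]
-66.30516358259796 53.998246629854734
(278, 178) [742. -90. 215.]
(290, 200) [ 672. -121.  249.]
(302, 218) [ 614. -150.  296.]
(311, 235) [ 566. -171.  320.]
(320, 251) [ 522. -190.  345.]
(262, 170) [759. -46. 242.]
(267, 194) [687. -59. 263.]
(168, 259) [527. 235. 133.]
(180, 293) [429. 220.  23.]
(400, 282) [ 449. -463.   22.]
1148 ((726.792724609375, -37.958805084228516), (148.81167602539062, 70.01203155517578), 23.9584903717041)
side 80 [ 512.49730392 -200.39585024  295.71602657] [ 607.23752735 -150.92953301  345.86135094] [ 529.75508755 -186.51483504  333.730383  ]
```

View pics/c1.png

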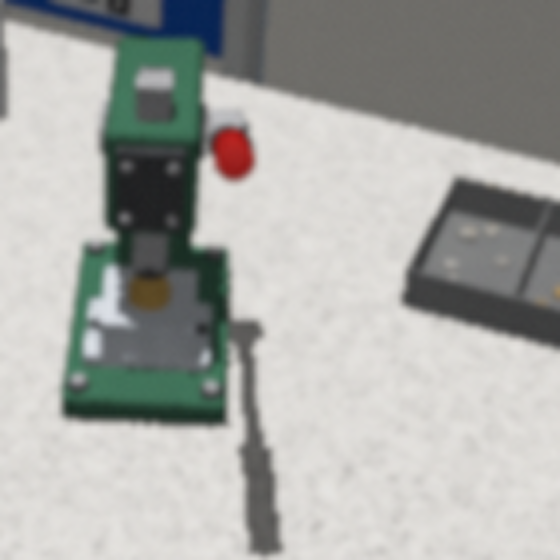

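Request:
{"api": "apply_moves", "payload": {
  "targets": [
    [85,[0,0,50],[0,0,0]],
    [85,[0,0,100],[0,0,0]],
    [85,[0,0,150],[0,0,0]],
    [85,[0,0,190],[0,0,0]],
    [85,[23,-41,190],[0,0,-8.4]],
    [85,[46,-83,190],[0,0,-16.8]],
    [85,[69,-124,190],[0,0,-25.2]],
    [85,[92,-165,190],[0,0,-33.7]],
    [85,[115,-207,190],[0,0,-42.1]],
    [85,[138,-248,190],[0,0,-50.5]],
    [85,[161,-289,190],[0,0,-59]],
    [85,[184,-330,190],[0,0,-67.4]],
    [85,[207,-372,190],[0,0,-75.8]],
    [85,[230,-413,190],[0,0,-84.2]],
    [85,[253,-454,190],[0,0,-92.7]],
    [85,[276,-496,190],[0,0,-101]],
    [85,[299,-537,190],[0,0,-109.5]],
    [85,[322,-578,190],[0,0,-118]],
    [85,[345,-620,190],[0,0,-126.4]],
    [85,[368,-661,190],[0,0,-134.8]]
  ],
  "squeeze": 60
}}

```text
time_s: 2.1
eef_pos: [559.7, -174.0, 420.9]
ee_rot: [-0.0, 0.979, 0.203, -0.0]
force: [0.2, 0.4, 0.5]
grip_width: 0.99
grip_force: 0.0
```

Run:
```python
from h import *
p,d=grab('wrist','w1');s=ctrl.sense();print(s['eef_pos'],s['ee_rot'],s['joints'])
W=cloud('w1');h=cv2.cvtColor(p,cv2.COLOR_BGR2HSV)
m=((h[...,0]<8)|(h[...,0]>172))&(h[...,1]>150)&(h[...,2]>60)&(W[...,2]>230)
P=W[m];P=P[np.isfinite(P[:,0])]
a=np.radians(23.96);X=np.array([np.cos(a),np.sin(a),0]);Y=np.array([-X[1],X[0],0])
print(len(P),P.mean(0))
x=P@X;y=P@Y
for lo in range(int(x.min()),int(x.max()),15):
    k=(x>=lo)&(x<lo+15);
    if k.sum()>20: print(lo,y[k].min(),y[k].max(),np.median(y[k]),P[k,2].max())
print('tcp',s['eef_pos']@X,s['eef_pos']@Y)
```

```text
[ 561.76066409 -179.71106787  417.22216398] [-9.46963958e-04  9.80317297e-01  1.97413929e-01 -2.20011713e-03] [-5.07478068e-01  4.40143698e-01  8.46118131e-01 -1.47579212e-03
  1.85990744e+00  6.65461130e-01]
2507 [ 569.58099865 -179.53737556  315.14768744]
395 -401.93940538344214 -386.3653138203395 -394.3724331517625 341.4695681704651
410 -401.9496051484991 -386.52719687454305 -393.7909802859766 337.6780016659965
425 -402.86188018251124 -385.2412632641245 -394.51553503751313 329.3118917154389
440 -447.7223611769527 -386.954768460547 -395.3090559355451 442.5203686752775
455 -403.3371225770773 -387.98597801470413 -394.8973957556825 313.2376200794158
470 -403.22177246373707 -388.2123729134306 -395.8459870219408 304.5768440433881
485 -405.4676366971218 -388.62714662346156 -396.22658156710133 296.49961484727737
500 -402.53980155386836 -389.52351514437896 -395.99075407909254 287.7818500732441
tcp 440.3728496252267 -392.355533859677
```

View pics/w1.png

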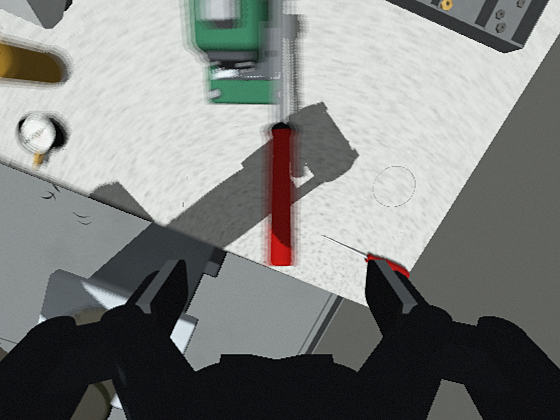

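The wrist picture shows the grip running (282,130) to (281,262), between the fingers. It is blurred because the arm was still settling, so I let it settle and measure again.

Request:
{"api": "apply_moves", "payload": {
  "targets": [
    [85,[0,0,-10],[0,0,0]],
    [85,[0,0,-20],[0,0,0]],
    [85,[0,0,-20],[0,0,0]],
    [85,[0,0,-20],[0,0,0]],
    [85,[0,0,-20],[0,0,0]],
    [85,[0,0,-20],[0,0,0]]
  ]
}}

```text
time_s: 2.75
eef_pos: [559.3, -172.0, 401.8]
ee_rot: [0.0, 0.978, 0.207, 0.0]
force: [-0.6, 0.5, 0.8]
grip_width: 0.996
grip_force: 0.0
```

```bash
cat > m.py <<'E'
from h import *
import sys
t=sys.argv[1]
i=camera_info('wrist');s=ctrl.sense();p,d=grab('wrist',t);s2=ctrl.sense();print(s['eef_pos'],s2['eef_pos'],s2['ee_rot'],s2['dq'].round(3))
W=cloud(t);h=cv2.cvtColor(p,cv2.COLOR_BGR2HSV)
m=((h[...,0]<8)|(h[...,0]>172))&(h[...,1]>150)&(h[...,2]>60)&(W[...,2]>230)&(W[...,2]<360)
a=np.radians(23.96);X=np.array([np.cos(a),np.sin(a),0]);Y=np.array([-X[1],X[0],0])
P=W[m];P=P[np.isfinite(P[:,0])];x=P@X;y=P@Y
for lo in range(int(x.min()),int(x.max()),20):
    k=(x>=lo)&(x<lo+20)
    if k.sum()>20: print(lo,y[k].min(),y[k].max(),P[k,2].max())
print('range x',x.min(),x.max(),'tcp',s['eef_pos']@X,s['eef_pos']@Y)
E
python3 m.py w2
```

```text
[ 559.26457755 -171.95219357  401.83644993] [ 559.2446134  -171.95715366  401.73734094] [2.15287139e-04 9.78418547e-01 2.06632587e-01 2.71147525e-04] [ 0.     0.002  0.003 -0.    -0.002 -0.001]
397 -396.2681417613176 -372.51885511753915 345.3484561387861
417 -396.28179976177626 -373.03477410683075 338.3029323554162
437 -395.95336195484094 -372.84033428238536 327.38096377795887
457 -396.3240030832189 -372.6183369265853 316.4730975075713
477 -396.5398036894243 -372.61784530945596 305.06783068204817
497 -396.57830463143813 -373.3135635422652 294.2071638046541
range x 397.24680090765406 502.138638243667 tcp 441.2427221786398 -384.2515903612067
```

Request:
{"api": "apply_moves", "payload": {
  "targets": [
    [85,[0,0,-20],[0,0,0]],
    [85,[0,0,-45],[0,0,0]],
    [85,[0,0,-70],[0,0,0]],
    [85,[0,0,-90],[0,0,0]],
    [85,[0,0,-103],[0,0,0]],
    [85,[0,0,-110],[0,0,0]],
    [85,[0,0,-110],[0,0,0]],
    [26,[0,0,-110],[0,0,0]],
    [15,[0,0,-110],[0,0,0]],
    [15,[0,0,-110],[0,0,0]],
    [15,[0,0,-110],[0,0,0]],
    [15,[0,0,-110],[0,0,0]],
    [15,[0,0,-110],[0,0,0]],
    [15,[0,0,-110],[0,0,0]]
  ],
  "squeeze": 60
}}

```text
time_s: 4.2
eef_pos: [559.7, -173.1, 291.9]
ee_rot: [0.001, 0.978, 0.206, 0.001]
force: [3.4, -5.0, 1.7]
grip_width: 0.27
grip_force: 58.8
```

Request:
{"api": "apply_moves", "payload": {
  "targets": [
    [15,[-3,-1,-5],[0,0,0]],
    [15,[-5,-2,-10],[0,0,0]],
    [15,[-7,-3,-15.5],[0,0,0]],
    [15,[-9,-4,-20.7],[0,0,0]],
    [15,[-13,-6,-31.5],[0,0,0]],
    [15,[-16.4,-7.3,-42.3],[0,0,0]],
    [15,[-19,-8.5,-53.5],[0,0,0]],
    [15,[-21.6,-9.6,-64.6],[0,0,0]],
    [15,[-23.2,-10.3,-76],[0,0,0]],
    [15,[-24.8,-11,-87.3],[0,0,0]],
    [15,[-24.8,-11,-87.3],[0,0,0]],
    [15,[-24.8,-11,-87.3],[0,0,0]]
  ],
  "squeeze": 60
}}

```text
time_s: 5.4
eef_pos: [535.1, -184.1, 205.3]
ee_rot: [0.002, 0.978, 0.206, 0.001]
force: [-0.6, -3.1, 6.2]
grip_width: 0.271
grip_force: 58.6
```

Run:
```python
from h import *
p,_=grab('side','s2');s=ctrl.sense();print(s['eef_pos'],s['wrist_torque'],s['force'])
w,_=grab('wrist','w3')
c=cv2.resize(p[130:290,230:430],(500,400));cv2.imwrite('pics/c2.png',c)
```

```text
[ 535.07121205 -184.08990472  205.38134825] [-0.35790677 -0.26727814 -0.01113636] [-0.14375476 -4.44900893  6.54343959]
```

View pics/w3.png

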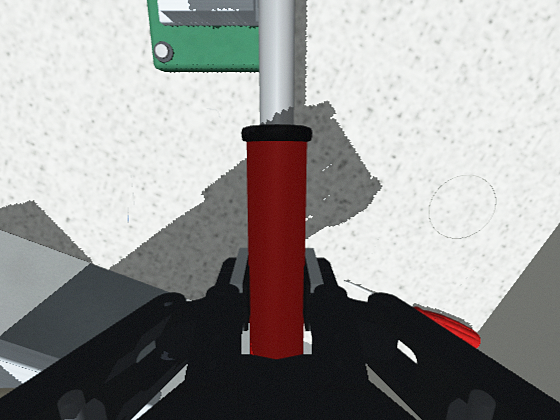

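The grip is held midway between the pads, and the rod runs straight away from it. Next I press home.

Request:
{"api": "apply_moves", "payload": {
  "targets": [
    [15,[-0.5,-0.2,-11.5],[0,0,0]],
    [15,[-1,-0.4,-23],[0,0,0]],
    [15,[-0.5,-0.2,-34.5],[0,0,0]],
    [15,[0,0,-46],[0,0,0]],
    [15,[1.5,0.7,-57.5],[0,0,0]],
    [15,[3.2,1.4,-68.7],[0,0,0]],
    [15,[5.6,2.5,-80],[0,0,0]],
    [15,[8.4,3.7,-91],[0,0,0]],
    [15,[12,5.3,-102],[0,0,0]],
    [15,[15.6,6.9,-112.6],[0,0,0]],
    [15,[19,8.4,-120.5],[0,0,0]],
    [15,[21.8,9.7,-127.2],[0,0,0]],
    [15,[23.8,10.6,-131.2],[0,0,0]],
    [15,[23.8,10.6,-131.2],[0,0,0]],
    [15,[23.8,10.6,-131.2],[0,0,0]],
    [15,[23.8,10.6,-131.2],[0,0,0]]
  ],
  "squeeze": 60
}}

```text
time_s: 7.1
eef_pos: [560.1, -173.2, 75.4]
ee_rot: [0.002, 0.978, 0.207, 0.002]
force: [0.7, 1.0, 13.6]
grip_width: 0.278
grip_force: 72.3
```

Run:
```python
from h import *
p,_=grab('side','s3');s=ctrl.sense();print(s['eef_pos'],s['wrist_torque'],s['force'])
c=cv2.resize(p[150:270,250:370],(600,600),interpolation=2);cv2.imwrite('pics/c3.png',c)
```

```text
[ 560.10623961 -173.15390246   75.39714216] [ 0.48013692 -0.3782752   0.27748401] [ 1.06778023  0.89584842 14.21691704]
```

View pics/c3.png

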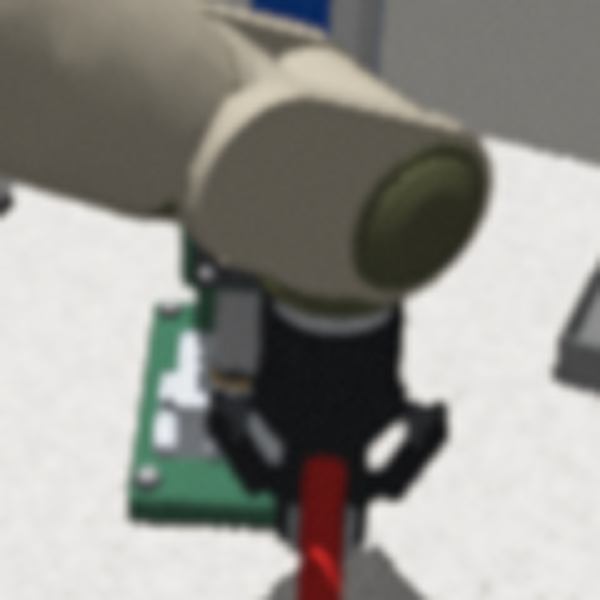

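The ram is down on the bush at about (230,380) in the crop, and the grip is near 94 mm. I press a few millimetres further and watch whether the force climbs, which would show the bush is home.

Request:
{"api": "apply_moves", "payload": {
  "targets": [
    [15,[1,0.4,-2],[0,0,0]],
    [15,[2,0.8,-4],[0,0,0]],
    [15,[2,0.8,-4],[0,0,0]],
    [15,[2,0.8,-4],[0,0,0]]
  ],
  "squeeze": 60
}}

```text
time_s: 7.55
eef_pos: [562.1, -172.4, 71.5]
ee_rot: [0.002, 0.979, 0.206, 0.003]
force: [-1.8, 1.8, 15.3]
grip_width: 0.274
grip_force: 73.2
```

```bash
cat > a.py <<'E'
from h import *
import sys
t=sys.argv[1];p,d=grab('wrist',t);s=ctrl.sense();W=cloud(t);h=cv2.cvtColor(p,cv2.COLOR_BGR2HSV)
a=np.radians(23.96);X=np.array([np.cos(a),np.sin(a),0]);Y=np.array([-X[1],X[0],0])
x=W@X;y=W@Y;z=W[...,2]
# top ridge of rod+grip in lever plane; lever from hinge x'=643,z=200
m=(abs(y+384.4)<3)&(x>385)&(x<640)&(z>40)&(z<330)
red=((h[...,0]<8)|(h[...,0]>172))&(h[...,1]>150)
for n,k,r in(('grip',m&red,12.5),('rod',m&~red&(x>490)&(h[...,1]<60),7)):
    if k.sum()<30: print(n,k.sum());continue
    q=np.polyfit(x[k],z[k],1);ph=np.arctan(-q[0]);res=z[k]-np.polyval(q,x[k]);print(n,k.sum(),x[k].min(),x[k].max(),'theta(slope)',.5-ph,'rms',res.std())
    # angle from hinge distance
    xm,zm=x[k].mean(),z[k].mean()-r/np.cos(ph);print('  theta(hinge)',.5-np.arctan2(zm-200,643-xm),zm)
print(s['eef_pos'],s['force'])
E
python3 a.py w4
```

```text
grip 2221 403.0576836401767 492.0985349297821 theta(slope) 0.9654556260307434 rms 1.4256273340105348
  theta(hinge) 0.9775074288164238 103.82511138086522
rod 5737 490.0243324720563 536.815079110955 theta(slope) 0.9215478694493051 rms 1.4653906909607082
  theta(hinge) 0.9799167866037619 135.59553781537
[ 562.11826727 -172.34268887   71.57582488] [-1.30393393  1.41831935 14.64719905]
```

View pics/w4.png

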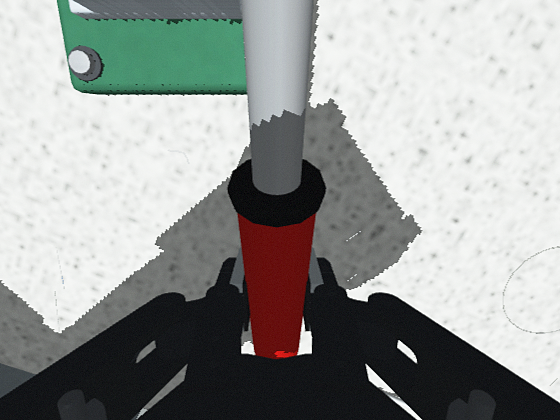

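Request:
{"api": "apply_moves", "payload": {
  "targets": [
    [15,[0,0,0],[0,0,0]],
    [15,[0,0,0],[0,0,0]],
    [15,[1,0.4,-2],[0,0,0]],
    [15,[2,0.8,-4],[0,0,0]],
    [15,[2.5,1,-6],[0,0,0]],
    [15,[2.5,1,-6],[0,0,0]],
    [15,[2.5,1,-6],[0,0,0]]
  ],
  "squeeze": 110
}}

```text
time_s: 8.3
eef_pos: [564.9, -171.1, 66.5]
ee_rot: [0.002, 0.978, 0.207, 0.003]
force: [-1.6, 3.4, 23.5]
grip_width: 0.269
grip_force: 109.8
```

```bash
python3 a.py w5
```

```text
grip 2114 404.8513433514556 490.3988458435941 theta(slope) 0.990347137840384 rms 1.4023218881426065
  theta(hinge) 1.002156243894708 99.03245063086752
rod 6144 490.6154704523265 538.9609641412469 theta(slope) 0.9429409042009247 rms 1.5114337190232492
  theta(hinge) 1.0044877173789337 132.86466634041048
[ 564.90945254 -171.06821391   66.48558766] [-2.07158313  2.44610553 22.30424944]
```

Request:
{"api": "apply_moves", "payload": {
  "targets": [
    [15,[1,0.4,-2],[0,0,0]],
    [15,[2,0.8,-4],[0,0,0]],
    [15,[2.5,1,-6],[0,0,0]],
    [15,[2.5,1,-6],[0,0,0]],
    [15,[2.5,1,-6],[0,0,0]],
    [15,[2.5,1,-6],[0,0,0]],
    [15,[2.5,1,-6],[0,0,0]],
    [15,[2.5,1,-6],[0,0,0]],
    [15,[2.5,1,-6],[0,0,0]]
  ],
  "squeeze": 110
}}

```text
time_s: 9.25
eef_pos: [568.7, -169.6, 61.9]
ee_rot: [0.002, 0.978, 0.207, 0.004]
force: [11.2, 15.7, 30.9]
grip_width: 0.266
grip_force: 113.3
```

```bash
python3 a.py w6; python3 -c "
from h import *
print(ctrl.sense()['wrist_torque'],ctrl.sense()['time_s'])"
```

```text
grip 1967 410.3866356955627 492.0077685703457 theta(slope) 1.0111472136643846 rms 1.2440751050671943
  theta(hinge) 1.0221911848220244 95.82158234402752
rod 5982 492.2649088426462 541.367214300112 theta(slope) 0.9595436500353656 rms 1.4957289482827323
  theta(hinge) 1.0242573984174244 130.08502560104685
[ 568.60493796 -169.61259002   61.79201396] [17.73940584 21.37207694 38.87698758]
[ 3.36449554 -3.17487962  1.13182169] 9.3
```

The force now climbs steeply, so the bush is home, and it has been held for over a second. Next I ease the lever back up.

Request:
{"api": "apply_moves", "payload": {
  "targets": [
    [15,[-3,-1.3,6],[0,0,0]],
    [15,[-7,-3,13],[0,0,0]],
    [15,[-10.8,-4.5,20.2],[0,0,0]],
    [15,[-15.1,-6.5,30.6],[0,0,0]],
    [15,[-19,-8.2,41.4],[0,0,0]],
    [15,[-22.4,-9.7,52.2],[0,0,0]],
    [15,[-25.2,-11,63.3],[0,0,0]],
    [15,[-27.6,-12,74.5],[0,0,0]],
    [15,[-29.4,-12.8,85.8],[0,0,0]],
    [15,[-30.8,-13.4,97.2],[0,0,0]],
    [15,[-31.5,-13.7,108.7],[0,0,0]],
    [15,[-31.8,-13.8,120.2],[0,0,0]],
    [15,[-31.5,-13.7,131.7],[0,0,0]],
    [15,[-30.8,-13.4,143.2],[0,0,0]],
    [15,[-29.4,-12.8,154.6],[0,0,0]],
    [15,[-27.6,-12,165.9],[0,0,0]],
    [15,[-27.6,-12,165.9],[0,0,0]],
    [15,[-27.6,-12,165.9],[0,0,0]]
  ],
  "squeeze": 90
}}

```text
time_s: 11.1
eef_pos: [537.8, -182.8, 223.2]
ee_rot: [0.001, 0.978, 0.207, 0.0]
force: [1.9, -7.1, 1.0]
grip_width: 0.268
grip_force: 92.8
```

```bash
python3 a.py w7
```

```text
grip 3351 395.19699264620925 482.0369432961351 theta(slope) 0.2943427168204633 rms 1.8090947166072333
  theta(hinge) 0.3026155295575146 240.50877489287927
rod 1852 490.30329158241386 533.4423459628568 theta(slope) 0.294579475251292 rms 0.6847296791811227
  theta(hinge) 0.306239370969616 225.72720216272063
[ 537.75236539 -182.8550855   223.01825557] [ 2.74891707 -6.26690941  1.51874318]
```

Request:
{"api": "apply_moves", "payload": {
  "targets": [
    [15,[2.5,1.1,11.1],[0,0,0]],
    [15,[5.2,2.3,22.3],[0,0,0]],
    [15,[8.7,3.9,33.1],[0,0,0]],
    [15,[12.5,5.5,43.9],[0,0,0]],
    [15,[14.6,6.5,49],[0,0,0]],
    [15,[17,7.5,54.2],[0,0,0]],
    [15,[19.2,8.5,59.5],[0,0,0]],
    [15,[21.6,9.6,64.6],[0,0,0]],
    [15,[21.6,9.6,64.6],[0,0,0]],
    [15,[21.6,9.6,64.6],[0,0,0]],
    [15,[21.6,9.6,64.6],[0,0,0]]
  ],
  "squeeze": 90
}}

```text
time_s: 12.25
eef_pos: [559.3, -173.3, 287.4]
ee_rot: [0.001, 0.978, 0.206, -0.0]
force: [2.9, -7.0, 1.8]
grip_width: 0.264
grip_force: 96.5
```

```bash
python3 a.py w8
```

```text
grip 2905 425.0187864622178 502.35072832011826 theta(slope) 0.004702969626124043 rms 0.7293303597693229
  theta(hinge) 0.0066659313536376885 296.79166117608725
rod 1660 503.1767180673115 571.3936279233686 theta(slope) -0.029357316272671463 rms 1.9578923520922635
  theta(hinge) 0.004886430828836774 257.7451591574244
[ 559.29971194 -173.30912732  287.40415666] [ 2.74657845 -7.46054831  1.19797552]
```

Request:
{"api": "apply_moves", "payload": {
  "targets": [
    [15,[0.7,0.3,1.5],[0,0,0]],
    [15,[0.7,0.3,1.5],[0,0,0]],
    [15,[0.7,0.3,1.5],[0,0,0]],
    [24,[0.7,0.3,1.5],[0,0,0]],
    [30,[0.7,0.3,1.5],[0,0,0]],
    [45,[0.7,0.3,1.5],[0,0,0]],
    [85,[0.7,0.3,1.5],[0,0,0]],
    [85,[0.7,0.3,1.5],[0,0,0]],
    [85,[0.7,0.3,1.5],[0,0,0]],
    [85,[0.7,0.3,1.5],[0,0,0]],
    [85,[0.7,0.3,20],[0,0,0]],
    [85,[0.7,0.3,50],[0,0,0]],
    [85,[0.7,0.3,90],[0,0,0]],
    [85,[0.7,0.3,120],[0,0,0]],
    [85,[0.7,0.3,120],[0,0,0]],
    [85,[0.7,0.3,120],[0,0,0]],
    [85,[0.7,0.3,120],[0,0,0]]
  ],
  "squeeze": 40
}}

```text
time_s: 14.0
eef_pos: [559.8, -171.7, 405.8]
ee_rot: [-0.001, 0.978, 0.207, -0.001]
force: [-0.6, 0.4, -0.5]
grip_width: 0.991
grip_force: 0.0
```

```bash
python3 a.py w9
```

```text
grip 782 428.1206977176102 506.99490073391087 theta(slope) 0.003360967073408494 rms 0.7628944800618483
  theta(hinge) 0.0020605677227390484 297.08078889227386
rod 839 503.0133434497657 615.6856516569576 theta(slope) -0.006936175366410557 rms 1.2572372810794719
  theta(hinge) 0.0028244096607710767 246.2883683242169
[ 559.79934953 -171.68215305  405.89122218] [-0.05953434 -0.03813276  0.0436933 ]
```

View pics/w9.png

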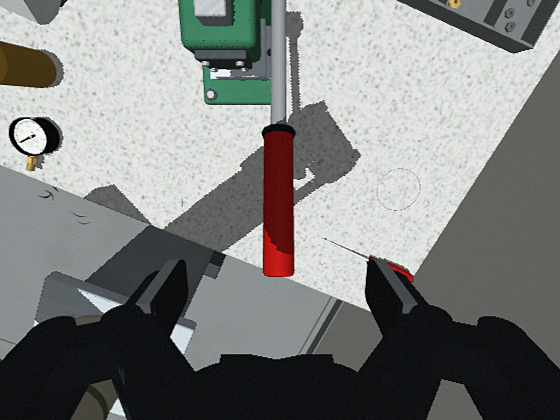

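The lever is back at its rest, with the grip at (280,130) to (279,272), and the gripper is clear of it. One look at the bush before I hand in.

Run:
```python
from h import *
p,_=grab('side','s9')
q=cv2.imread('pics/side0.png')
f=lambda i:cv2.resize(i[195:255,270:325],(390,425),interpolation=2)
cv2.imwrite('pics/c9.png',np.hstack([f(q),f(p)]))
```

```text
(no output)
```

View pics/c9.png

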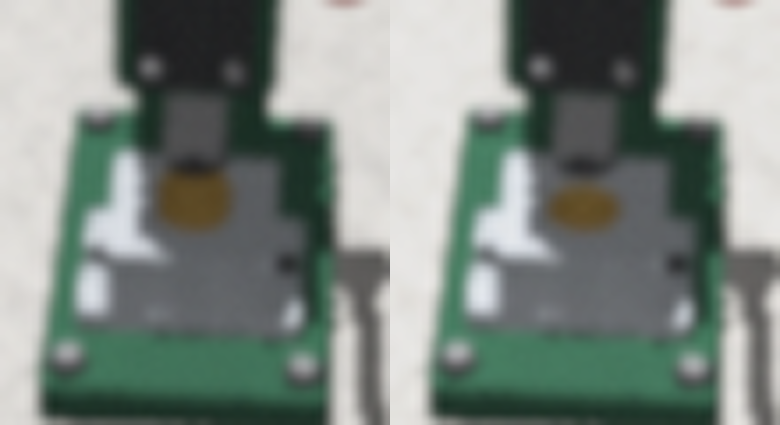

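On the left (before) the bush stands proud at (195,200). On the right (now) it is a flat disc flush with the housing at (585,208).

```bash
python3 -c "
from rig import ctrl
print(ctrl.finish_job())"
```

```text
the job is handed in; nothing more can be done
None
```

The bush is pressed in flush and was held down for over a second; the lever was eased back up to its rest and released with the gripper clear, and the job is handed in (no verdict came back).

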